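# Unlock the takings box and hold the key turned

### The arm

A 6-joint arm with a two-finger parallel gripper is mounted at the origin on the work surface. World frame = base frame: x ahead of the robot, y to its left, z up, the work surface at z = 0. Lengths are in m, angles in rad, forces in N, time in s.
With the tool pointing down it reaches from about 0.4 to 0.825 m from the base axis. Payload 7 kg.
Tool frame: the origin (TCP) lies at the very end of the fingers, on their centre line; the grasp point (between the pads) lies 19 mm behind it; x points along the fingers, y is the direction in which the jaws open and shut, and the axes are right-handed (so a half turn about x gives the same grasp; the last joint's range is limited). The gripper opens to 88 mm and grips with 3 to 60 N. Pads are 19 mm wide; open, the fingers measure 130 mm over their backs; the gripper's body (78 mm by 193 mm) begins 47 mm behind the grasp point.
Start: joints at [-0.905, 0.359, 0.012, 0, -1.224, -0.288], TCP at [0.249, -0.627, 0.227] pointing down, gripper open.
Joint ranges: [-3.07, 3.07], [-1.43, 2.12], [-1.02, 1.25], [-3.03, 1.67], [-3.05, -0], [-3.03, 3.03]. Speed limits (rad/s): [2.39, 2.39, 3.01, 3.14, 3.14, 3.14].

### API

Orientations are given as [roll, pitch, yaw] about the fixed x, y, z axes, in that order (R = Rz(yaw) Ry(pitch) Rx(roll)).
In Python, from station import arm gives the robot as it stands.
- The arm moves only by the shell command python3 -m inch 'ROWS' [OPENING] [FORCE]. ROWS is text: rows parted by semicolons, each of 6 numbers parted by spaces: the shift along the world's x, y, z in units of 30 mm (1.0 is 30 mm), then the turn, a rotation vector about the world's x, y, z in units of 5 degrees (1.0 is 5 degrees). In form: dx dy dz wx wy wz; .... A call has 1 to 12 rows; each row shifts and turns the commanded pose from where the row before left it; what a row does not reach is not made up. A row lasts 1/8 s, in which the tool goes at most 62.5 mm and 10.7 degrees, less where a joint would pass 70% of its speed; a pose out of reach is approached as far as the arm can. A call is refused whole if a number of a shift passes 1 or a number of a turn 1, either way. A call with a gripper value outside its range is refused whole. OPENING is the opening, from 0 (shut) to 1 (fully open), set as the call begins (- or left out, the last holds). The fingers move at their own pace and stop on an object; FORCE is the grip in N (left out, the last holds). Time passes only in rows, so rows that do not move let the fingers close. It gives the time, the measured TCP pose, the force and the opening at its end, in the units of the state.
- arm.get_state(): the state, without advancing time (a new reading comes with each control period).
- arm.grab_frame(name): name is "side" or "top"; returns a dict with "frame" (480x640x3 uint8, red, green, blue), "range_z" (480x640 float32, m along the optical axis (not along the pixel's ray), 0 where there is no reading), "mtx" (3x3 intrinsics, pixels), "pose" (4x4, takes a point from camera to world coordinates). Camera axes: x right, y up, looking along -z (the intrinsics and any distortion apply to the point x, -y, -z); pixel columns grow to the right and rows downward; lengths in m; the calibration is good to about 2 mm. A picture is of the moment at which its call begins.
- arm.job_done(): hands the job in, once; it reports no verdict.
Trained networks look in a picture, given as the dict that the camera call returned (one of the last four; its "shot" number tells which), for a name from the list of things; names that differ only in an ending like _2 or _b are one class to them, and where a whole thing is asked for, a point or a joint stands for the part that bears it (a point fixed in the world has none). Each returns a list of dicts, best first, with "confidence" (0 to 1); they miss things now and then, are a little off and sometimes report something else, mostly with a low value. They report only what shows in the picture. A call takes as long as a camera call. They do not tell look-alikes from the thing itself.
- arm.search_frame(picture, target): "extent" ([centre column, centre row, width, height] as shares, 0 to 1, of the picture: columns of its width, rows of its height, round what is visible of it).
- arm.masks_of(picture, target): "mask" (480x640 bool, what is visible of it) and "extent" ([centre column, centre row, width, height] as shares, 0 to 1, of the picture: columns of its width, rows of its height, round what is visible of it).
- arm.place_of(picture, target): "position" ([column, row] as shares, 0 to 1, of the picture: columns of its width, rows of its height: a listed point, or the origin of a listed thing).
The state is a dict: "t": time; "q": joint angles; "qd": joint speeds; "joint_efforts": joint torques, N m; "eef_pos": TCP position; "ee_rot": TCP orientation; "force": force on the tool from outside, world axes, zero at the start; "moment": the same for the moment, N m; "width": finger opening in m.
Only numpy, scipy, OpenCV 4.12 (cv2) and the standard library are available. Lean on these libraries where they do the work, as an engineer would, in place of code of your own. Each camera call takes 0.05 s, during which the arm holds its last target. There are 200 camera calls.

### The job

A roll of packing tape has been parked over the upright lock barrel of the steel takings box: slide it up off the barrel and leave it lying flat on the square cork mat. Then take the square-headed key from the wooden stand, work it fully down into the keyhole past the sticky pins, turn it a quarter turn clockwise (seen from above) and keep hold of it there: the lock springs back, so finish with the key still gripped and held turned. Leave the round-headed key and everything else on the counter where they are.

Things in the scene. Friction and masses are not known exactly. Their poses are not given: they have to be found in the camera images.
- roll: Roll of tan packing tape on a cardboard core, outer diameter 60 mm, bore 34 mm, 46 mm tall, about 120 g. Starts upright, loosely around the lock barrel (barrel diameter 29 mm), standing on the lid of the takings box and rising 8 mm above the barrel top. Origin: centre of its underside; z is its axis (up).
- mat: Square cork mat, 140 x 140 mm, 4 mm thick, fixed flat on the counter. Origin: centre of its underside on the counter (top is 4 mm above). The roll may lie anywhere well on it, within 55 mm of the middle.
- lockbox: Grey steel takings box, fixed, 224 mm (its x) x 204 mm (its y) x 80 mm high, with an upright steel lock barrel, 29 mm diameter and 38 mm tall, in the middle of its lid (barrel top 118 mm above the counter). On the lid, 68 to 104 mm from the middle along its x, is a 13 mm high bolt and keeper. Origin: centre of its underside.
- keyhole (a point): Keyhole mouth: centre of the barrel top, 38 mm above the lid; z up, does not turn with the lock. Slot at rest: 11 mm along this x, 5 mm along y, 33 deep. Two sticky spring pins intrude 2 mm from its short ends, 9 and 17 mm down: pushing in takes up to about 15 N; wiggling a millimetre along the slot helps.
- plug (a joint): Brass plug with the keyway, turning about the barrel axis: 0 at rest (keyway along keyhole x), grows clockwise seen from above, hard stop at 1.65 rad. A spring returns it (about 0.06 to 0.08 N m at a quarter turn). The key has 0.1 to 0.2 rad of play, so turn it a little more than the plug. A small bolt on the lid draws back as it turns.
- key: The right key: plain steel, square head 38 mm wide (its x), 10 thick (y), 38 tall; blade below 10 wide (x), 4 thick (y), 26 long, last 8 mm tapered. 60 g, fits either way round. Origin: middle of the head's underside (shoulder), where the blade begins; z up the head. Stands in one slot of the stand, shoulder 30 mm above the counter. Fully in the lock when the shoulder rests on the barrel top.
- key2: The other key, to be left alone: same blade, round head 38 mm in diameter and 10 mm thick. Stands in the other slot of the stand. Same origin and axes.
- stand: Wooden key stand, fixed, 150 mm (its x) x 45 mm (its y) x 30 mm high, with two upright slots at +35 and -35 mm along its x, each 12 mm along x, 6 mm along y. Which key is in which slot varies. Origin: centre of its underside.
- calculator: Bystander: grey pocket calculator lying flat, 75 x 120 x 15 mm.
- bottle: Bystander: white plastic bottle, diameter 56 mm, 160 mm tall, upright.
- bell: Bystander: brass counter bell, diameter 68 mm, 48 mm tall.
- bowl: Bystander: steel bowl, diameter 110 mm, 50 mm tall.
- clip: Bystander: card holder, wooden foot 50 x 50 mm, with a blank card on a wire, 95 mm tall.
Mind the look-alikes: they are no part of the job. What is shaped like the roll but pink, purple or red is not meant.

How it is judged:
On the way, in this order (a step that is already met when the one before it is completed fails the run):
1. the tape roll lies flat on the mat, released (horizontal distance between roll and mat below 0.055 m and height (world z) of roll below 0.01 m and angle between roll's own z axis and vertical below 0.12 rad and contact force between roll and the arm below 0.05 N and contact force between roll and the fingers below 0.05 N and linear speed of roll below 0.02 m/s), for 0.2 s.
2. the square-headed key is fully in the keyhole, lock not yet turned (z of key in the frame of keyhole between -0.004 and 0.003 m and horizontal distance between key and keyhole below 0.004 m and angle between key's own z axis and vertical below 0.12 rad and value of joint plug below 0.4 rad), for 0.1 s.
3. the lock is turned a quarter by the gripped key (z of key in the frame of keyhole between -0.004 and 0.003 m and horizontal distance between key and keyhole below 0.004 m and angle between key's own z axis and vertical below 0.12 rad and contact force between key and the fingers above 2 N and value of joint plug above 1.3 rad), for 0.2 s.
At the end, for the whole second after the job is handed in: Gripper still gripping the square-headed key (over 2 N), fully in (shoulder within 3 mm of the barrel top), lock held past 1.3 rad; tape roll flat, released, within 55 mm of the mat's middle; round-headed key within 20 mm and bystanders within 30 mm of their starts (all of step 1 and all of step 3 and distance of key2 from where it was at the start of the episode below 0.02 m and distance of each of calculator, bottle, bell, bowl, clip from where it was at the start of the episode below 0.03 m); the arm keeps its last pose, push and grip.
It fails at once if the round-headed key is taken or knocked out of the stand (distance of key2 from where it was at the start of the episode above 0.02 m).
It fails at once if a bystander is pushed or knocked more than 30 mm (distance of any of calculator, bottle, bell, bowl, clip from where it was at the start of the episode above 0.03 m).
It also fails if it takes over 62 s, if anything falls off the work surface, if the arm or the gripper's body presses on something with over 40 N, if the wrist force passes 120 N, or if a joint passes its speed limit or range.

## Working session

There is one attempt and no reset: what is moved stays moved. The work goes in short steps, Python scripts to look and compute and a shell command to move; the robot and the scene stay as the last step left them, time stands still between calls to the robot, and variables do not carry over. Pictures are saved under pics/ and viewed, about 8 in all and at most 12, crops included, and the job is handed in when it is done.

```bash
ls; mkdir -p pics
cat > h.py <<'E'
import numpy as np, cv2
from station import arm
def save(f,n,crop=None,s=1):
    im=f["frame"][:,:,::-1]
    if crop: im=im[crop[1]:crop[3],crop[0]:crop[2]]
    im=cv2.resize(im,None,fx=s,fy=s,interpolation=cv2.INTER_CUBIC); cv2.imwrite("pics/"+n,im)
def world(f):
    "480x640x3 world points from the depth"
    v,u=np.mgrid[:480,:640].astype(float); z=f["range_z"].astype(float); K=f["mtx"]
    P=np.stack([(u-K[0,2])/K[0,0]*z,-(v-K[1,2])/K[1,1]*z,-z],-1)
    T=f["pose"]; W=P@T[:3,:3].T+T[:3,3]; W[z<=0]=np.nan
    return W
E
python3 - <<'E'
from h import *
s=arm.get_state(); print({k:np.round(v,3) for k,v in s.items()})
for n in("side","top"):
    f=arm.grab_frame(n); print(n,[k for k in f],np.round(f["mtx"],1).tolist(),np.round(f["pose"],3).tolist())
    save(f,n+"0.png"); W=world(f)
    for t in["roll","mat","lockbox","keyhole","plug","key","key2","stand","calculator","bottle","bell","bowl","clip"]:
        for d in arm.masks_of(f,t)[:3]:
            m=d["mask"]; p=W[m]; p=p[~np.isnan(p[:,0])]
            print(t,round(d["confidence"],2),(np.array(d["extent"])*[640,480,640,480]).round(), len(p) and np.nanpercentile(p,[3,50,97],axis=0).round(3).tolist())
E
```

```text
pics
{'t': np.float64(0.0), 'q': array([-0.905,  0.359,  0.011, -0.   , -1.224, -0.288]), 'qd': array([ 0.001, -0.002,  0.001,  0.002,  0.001, -0.   ]), 'joint_efforts': array([ 0.0000e+00, -5.8273e+01,  2.9307e+01,  6.9970e+00,  7.0000e-03,
       -0.0000e+00]), 'eef_pos': array([ 0.249, -0.627,  0.226]), 'ee_rot': array([1.652, 1.569, 2.03 ]), 'force': array([0.551, 0.149, 0.641]), 'moment': array([-0.035,  0.065, -0.032]), 'width': np.float64(0.088)}
side ['frame', 'range_z', 'mtx', 'pose', 'shot'] [[613.4, 0.0, 330.0], [0.0, 613.4, 240.4], [0.0, 0.0, 1.0]] [[-0.841, 0.407, -0.355, 0.176], [-0.54, -0.614, 0.575, 0.625], [0.016, 0.676, 0.737, 0.918], [0.0, 0.0, 0.0, 1.0]]
roll 0.81 [326. 250.  36.  36.] [[0.531, -0.01, 0.082], [0.553, 0.028, 0.119], [0.585, 0.044, 0.127]]
roll 0.78 [437. 295.  34.  37.] [[0.344, -0.099, 0.001], [0.37, -0.063, 0.037], [0.397, -0.045, 0.047]]
roll 0.78 [214. 264.  31.  35.] [[0.73, 0.079, 0.003], [0.751, 0.109, 0.036], [0.781, 0.131, 0.047]]
mat 0.76 [290. 434. 122.  88.] [[0.378, 0.235, 0.0], [0.444, 0.3, 0.003], [0.506, 0.369, 0.006]]
lockbox 0.84 
[... 2830 characters left out ...]
9.  61.  38.] [[0.338, 0.001, 0.01], [0.374, 0.058, 0.015], [0.409, 0.114, 0.018]]
bottle 0.91 [463. 201.  41.  34.] [[0.619, -0.314, 0.001], [0.64, -0.284, 0.105], [0.671, -0.268, 0.161]]
bottle 0.35 [184. 225.  36.  32.] [[0.59, 0.258, 0.005], [0.617, 0.281, 0.029], [0.647, 0.311, 0.046]]
bell 0.69 [186. 225.  32.  32.] [[0.59, 0.258, -0.0], [0.617, 0.281, 0.028], [0.651, 0.312, 0.045]]
bell 0.67 [421. 164.  35.  25.] [[0.712, -0.24, 0.008], [0.734, -0.216, 0.013], [0.75, -0.193, 0.094]]
bowl 0.64 [194. 166.  53.  51.] [[0.691, 0.213, 0.003], [0.743, 0.266, 0.022], [0.784, 0.305, 0.051]]
clip 0.82 [421. 163.  33.  27.] [[0.713, -0.242, 0.008], [0.734, -0.217, 0.013], [0.75, -0.192, 0.096]]
```

View pics/side0.png

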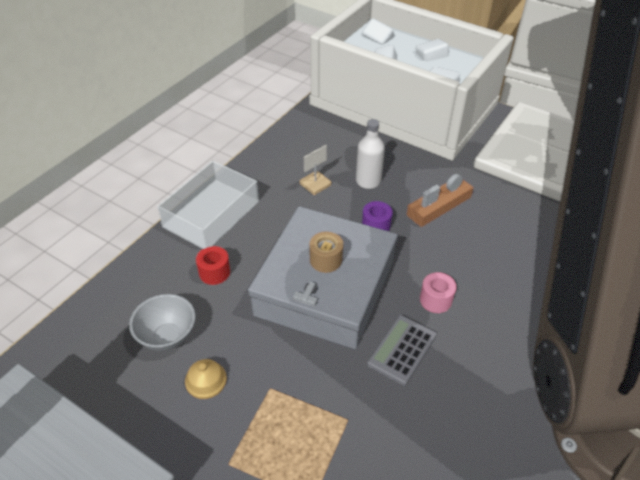

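View pics/top0.png

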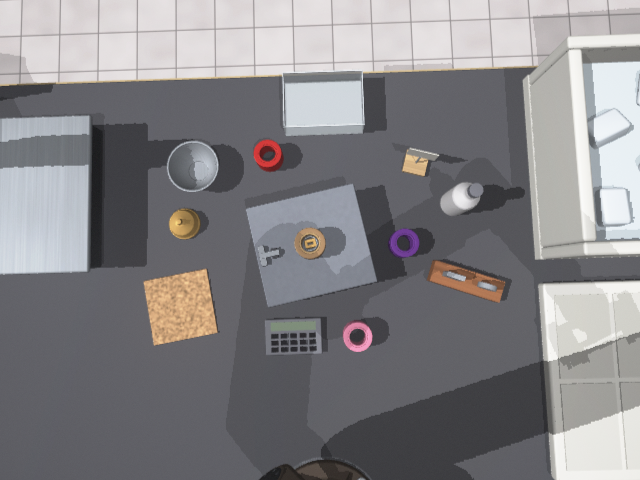

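Run:
```python
from h import *
for n,c,k in(("side",(400,160,500,235),6),("top",(420,250,510,310),6)):
    f=arm.grab_frame(n); save(f,n+"_keys.png",c,k); W=world(f)
    np.save(n+".npy",W)
    # roll ring & lockbox lid & keys, by height
    for nm,lo,hi,x,y in(("rolltop",.121,.135,(.5,.62),(-.05,.08)),("keyA",.040,.075,(.42,.52),(-.305,-.22)),("keyB",.040,.075,(.42,.50),(-.38,-.305)),("standtop",.026,.034,(.42,.53),(-.39,-.22)),("bolt",.086,.1,(.45,.68),(-.1,.13)),("lid",.074,.084,(.43,.68),(-.11,.14))):
        p=W.reshape(-1,3); p=p[(p[:,2]>lo)&(p[:,2]<hi)&(p[:,0]>x[0])&(p[:,0]<x[1])&(p[:,1]>y[0])&(p[:,1]<y[1])]
        if len(p)<5: print(n,nm,len(p)); continue
        r=cv2.minAreaRect((p[:,:2]*1000).astype(np.float32)); 
        print(n,nm,len(p),p.mean(0).round(4),"rect",np.round(r[0],1),np.round(r[1],1),round(r[2],1),"zmax",p[:,2].max().round(4))
        if nm=="rolltop": print(cv2.minEnclosingCircle((p[:,:2]*1000).astype(np.float32)))
```

```text
side rolltop 515 [0.5598 0.0157 0.1245] rect [559.7  15. ] [57.7 60.7] 34.0 zmax 0.1299
((560.5623168945312, 14.824742317199707), 30.965988159179688)
side keyA 205 [ 0.4883 -0.2711  0.0569] rect [ 489.1 -274.2] [40.6 13.3] 68.1 zmax 0.0704
side keyB 165 [ 0.4655 -0.3363  0.0553] rect [ 466.5 -340.8] [40.1 14.6] 68.3 zmax 0.0694
side standtop 737 [ 0.475  -0.298   0.0289] rect [ 477.4 -308.1] [153.2  48.3] 70.3 zmax 0.0338
side bolt 418 [0.5441 0.0751 0.0909] rect [547.7  63.6] [ 53.9 108.7] 11.2 zmax 0.1
side lid 9298 [0.5539 0.0235 0.0788] rect [560.7  13.9] [204.7 228.2] 11.7 zmax 0.084
top rolltop 532 [0.5608 0.0132 0.1259] rect [560.9  13.4] [58.  57.7] 43.7 zmax 0.1302
((561.0381469726562, 13.409758567810059), 29.847225189208984)
top keyA 128 [ 0.4899 -0.2734  0.0644] rect [ 489.7 -275.8] [38.8 10.2] 71.0 zmax 0.0733
top keyB 114 [ 0.4671 -0.3379  0.0621] rect [ 467.  -340.6] [36.5 10.3] 70.6 zmax 0.0709
top standtop 1311 [ 0.478  -0.3075  0.0303] rect [ 478.1 -308.9] [151.4  45.2] 70.7 zmax 0.034
top bolt 270 [0.5452 0.0859 0.0909] rect [540.9  48.4] [ 60.6 130.7] 9.9 zmax 0.0997
top lid 10246 [0.5601 0.0109 0.08  ] rect [561.3  12.9] [204.2 224.1] 11.6 zmax 0.084
```

The overview shows the tan roll on the box at (326,250) side and (310,243) top, the mat at (183,308) top, and the stand at (464,280) top. Pink, red and purple rings are decoys.

View pics/side_keys.png

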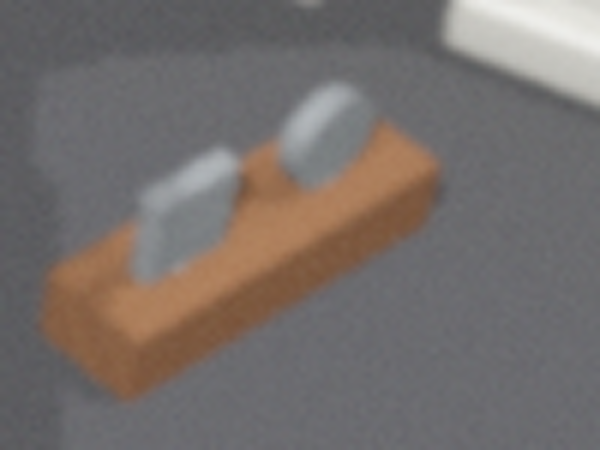

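The square key is the nearer one, at (180,215) in the crop; the round key is at (325,135). From both views:

| Thing | Measured |
|---|---|
| Key position | (0.490, -0.276) |
| Key x axis | 70.7° |
| Roll and box centre | (0.561, 0.0135) |
| Box x axis | 101.6° |
| Mat centre | (0.441, 0.299) |

Next is the transit to above the roll.

```bash
python3 -m inch '.47 .97 0 0 0 .45;.47 .97 0 0 0 .45;.47 .97 0 0 0 .45;.47 .97 0 0 0 .45;.47 .97 0 0 0 .45;.47 .97 0 0 0 .45;.47 .97 0 0 0 .45;.47 .97 0 0 0 .45;.47 .97 0 0 0 .45;.47 .97 0 0 0 .45;.47 .97 0 0 0 .45;.47 .97 0 0 0 .45' 1 30
cat >> h.py <<'E'
from scipy.spatial.transform import Rotation as R
def st():
    s=arm.get_state(); M=R.from_euler('xyz',s["ee_rot"]).as_matrix()
    print("t",round(float(s["t"]),2),"tcp",s["eef_pos"].round(4),"psi",np.degrees(np.arctan2(M[1,1],M[0,1])).round(1)%360,"down",M[:,0].round(3),"F",s["force"].round(1),"w",round(float(s["width"]),4),"q1,6",np.degrees(s["q"][[0,5]]).round(0)); return s
def rel(x,y,z=None,psi=None):
    s=st(); p=s["eef_pos"]; print("units",((np.array([x,y,p[2] if z is None else z])-p)/.03).round(2))
E
python3 -c "
from h import *
rel(.561,.0135)"
```

```text
t: 3.0
eef_pos: [0.4186, -0.2772, 0.2268]
ee_rot: [-1.056, 1.57, -0.205]
force: [0.1, 0.3, -0.7]
width: 0.0878
t 3.0 tcp [ 0.4186 -0.2772  0.2268] psi 138.7 down [ 0.001 -0.    -1.   ] F [ 0.1  0.3 -0.7] w 0.0878 q1,6 [-11. -30.]
units [4.75 9.69 0.  ]
```

```bash
python3 -m inch '.47 .97 0 0 0 .44;.47 .97 0 0 0 .44;.47 .97 0 0 0 .44;.47 .97 0 0 0 .44;.47 .97 0 0 0 .44;.47 .97 0 0 0 .44;.47 .97 0 0 0 .44;.47 .97 0 0 0 .44;.47 .97 0 0 0 .44;.5 .97 0 0 0 .44;0 0 0 0 0 0' >/dev/null; python3 -c "
from h import *
rel(.561,.0135,.094)"
```

```text
t 4.38 tcp [0.5608 0.0144 0.2263] psi 160.8 down [-0. -0. -1.] F [-0.1 -1.  -0.1] w 0.0876 q1,6 [ 21. -41.]
units [ 0.01 -0.03 -4.41]
```

Centred; now descend, then close.

```bash
python3 -m inch '0 -.02 -.9 0 0 0;0 0 -.9 0 0 0;0 0 -.9 0 0 0;0 0 -.9 0 0 0;0 0 -.8 0 0 0;0 0 0 0 0 0' >/dev/null; python3 -c "
from h import *
st()"; python3 -m inch '0 0 0 0 0 0;0 0 0 0 0 0;0 0 0 0 0 0;0 0 0 0 0 0;0 0 0 0 0 0;0 0 0 0 0 0;0 0 0 0 0 0;0 0 0 0 0 0' .55 20 | tail -2;  python3 -c "
from h import *
st()"
```

```text
t 5.12 tcp [0.5586 0.0113 0.0931] psi 160.6 down [-0.003 -0.001 -1.   ] F [-0.2  0.2  1.7] w 0.0876 q1,6 [ 21. -41.]
force: [-2.8, 0.7, 6.4]
width: 0.0604
t 6.12 tcp [0.5604 0.0123 0.0953] psi 160.7 down [ 0.001  0.    -1.   ] F [-2.8  0.7  6.4] w 0.0604 q1,6 [ 21. -41.]
```

```bash
python3 -m inch '0 0 .3 0 0 0;0 0 .5 0 0 0;0 0 .7 0 0 0;0 0 .7 0 0 0;0 0 .7 0 0 0;0 0 0 0 0 0' - 25 | tail -2;  python3 -c "
from h import *
rel(.441,.299)
f=arm.grab_frame('side'); save(f,'lift.png',(200,120,460,320),2)"
```

```text
force: [0.9, 0.3, -1.6]
width: 0.0606
t 6.88 tcp [0.5612 0.0125 0.1841] psi 160.7 down [ 0.004  0.001 -1.   ] F [ 0.9  0.3 -1.6] w 0.0606 q1,6 [ 21. -41.]
units [-4.01  9.55  0.  ]
```

View pics/lift.png

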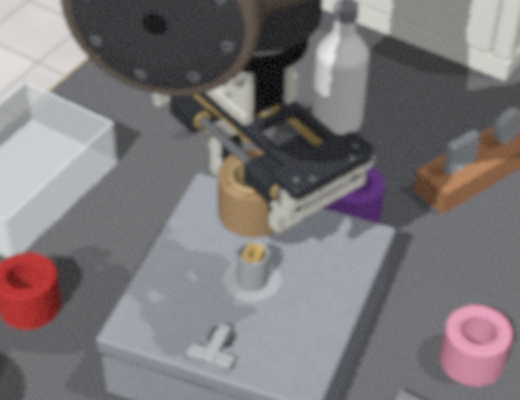

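The roll is in the gripper and clear of the barrel, which shows at (254,255) in the crop. Next, over to the mat.

```bash
python3 -m inch '-.33 .8 0 0 0 0;-.33 .8 0 0 0 0;-.33 .8 0 0 0 0;-.33 .8 0 0 0 0;-.33 .8 0 0 0 0;-.33 .8 0 0 0 0;-.33 .8 0 0 0 0;-.33 .8 0 0 0 0;-.33 .8 0 0 0 0;-.33 .8 0 0 0 0;-.34 .8 0 0 0 0;-.34 .8 0 0 0 0' >/dev/null;python3 -m inch '0 0 -1 0 0 0;0 0 -1 0 0 0;0 0 -1 0 0 0;0 0 -1 0 0 0;0 0 -.8 0 0 0;0 0 -.4 0 0 0;0 0 0 0 0 0;0 0 0 0 0 0' |tail -2 ; python3 -c "
from h import *
rel(.441,.299,.0195)"
```

```text
force: [-1.3, -0.2, 0.0]
width: 0.0602
t 9.43 tcp [0.441  0.3007 0.0263] psi 160.7 down [ 0.001  0.001 -1.   ] F [-1.3 -0.2  0. ] w 0.0602 q1,6 [ 55. -75.]
units [-0.   -0.06 -0.23]
```

```bash
python3 -m inch '0 0 -.1 0 0 0;0 0 -.08 0 0 0;0 0 -.05 0 0 0;0 0 0 0 0 0' |tail -2;  python3 -c "
from h import *
st()"; python3 -m inch '0 0 0 0 0 0;0 0 0 0 0 0;0 0 0 0 0 0;0 0 0 0 0 0;0 0 0 0 0 0;0 0 0 0 0 0' 1 |tail -2; python3 -m inch '0 0 .5 0 0 0;0 0 1 0 0 0;0 0 1 0 0 0;0 0 1 0 0 0;0 0 1 0 0 0;0 0 1 0 0 0;0 0 1 0 0 0' |tail -1
python3 - <<'E'
from h import *
rel(.49,-.276)
f=arm.grab_frame('side'); save(f,'placed.png',(200,150,520,480),1.6); W=world(f); p=W.reshape(-1,3)
for n in("side","top"):
    if n=="top": f=arm.grab_frame(n); p=world(f).reshape(-1,3)
    m=(p[:,2]>.044)&(p[:,2]<.056)&(abs(p[:,0]-.441)<.06)&(abs(p[:,1]-.3)<.06)
    if m.sum()>5: print(n,"roll top",m.sum(),cv2.minEnclosingCircle((p[m,:2]*1000).astype(np.float32)),np.percentile(p[m,2],[5,50,95]))
    b=(p[:,2]>.110)&(p[:,2]<.124)&(np.hypot(p[:,0]-.561,p[:,1]-.0135)<.025)
    if b.sum()>5: print(n,"barrel top",b.sum(),cv2.minEnclosingCircle((p[b,:2]*1000).astype(np.float32)),p[b].mean(0).round(4),np.percentile(p[b,2],[5,50,95]).round(4))
    for t in("keyhole","key"): print(t,[(round(d["confidence"],2),(np.array(d["position"])*[640,480]).round(1)) for d in arm.place_of(f,t)])
save(f,'barrel_top.png',(285,220,335,265),12)
E
```

```text
force: [-2.8, -0.6, 7.2]
width: 0.0603
t 9.93 tcp [0.4407 0.3003 0.0193] psi 160.7 down [ 0.  0. -1.] F [-2.8 -0.6  7.2] w 0.0603 q1,6 [ 55. -75.]
force: [-0.2, -0.8, -0.3]
width: 0.0876
width: 0.0877
t 11.55 tcp [0.4405 0.3    0.216 ] psi 160.6 down [ 0.001  0.001 -1.   ] F [ 0. -0. -0.] w 0.0877 q1,6 [ 55. -75.]
units [  1.65 -19.2    0.  ]
side roll top 861 ((440.74835205078125, 302.49151611328125), 30.447553634643555) [0.04572018 0.04888275 0.05153562]
keyhole []
key []
top roll top 485 ((440.8413391113281, 300.53717041015625), 30.23063850402832) [0.04675419 0.04968931 0.05222494]
top barrel top 129 ((561.1864624023438, 12.792179107666016), 14.273731231689453) [0.5613 0.0127 0.1176] [0.1127 0.1179 0.1205]
keyhole [(0.92, array([307.2, 239.2]))]
key [(0.71, array([452. , 273.9])), (0.42, array([485.2, 286.7]))]
```

View pics/placed.png

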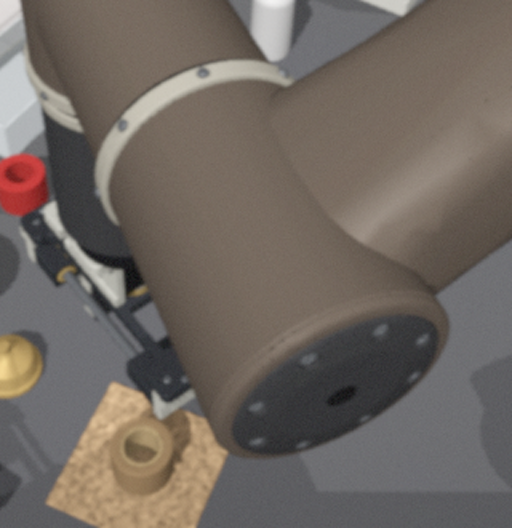

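View pics/barrel_top.png

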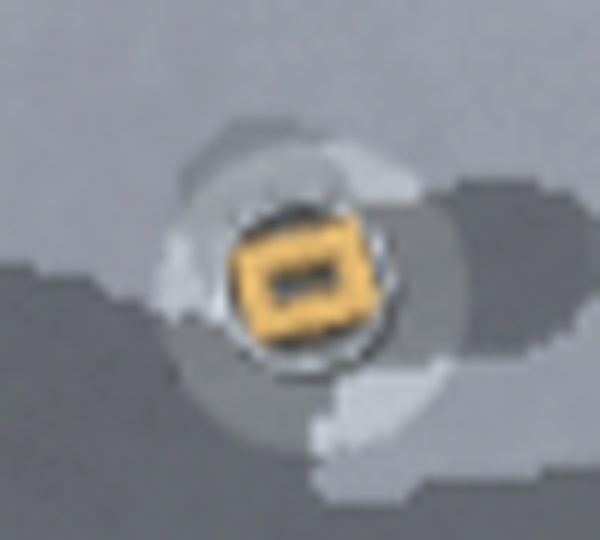

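The roll stands flat at (145,455) in the crop, mid-mat. The brass plug is seen with its slot at about (310,243) in the full picture, tilted about 10°. I'll refine the keyhole and key from colour in both views.

```bash
cat >> h.py <<'E'
def ray(f,u,v,z):
    K=f["mtx"];T=f["pose"]; d=T[:3,:3]@np.array([(u-K[0,2])/K[0,0],-(v-K[1,2])/K[1,1],-1]); o=T[:3,3]
    return o+d*(z-o[2])/d[2]
E
python3 - <<'E'
from h import *
for _ in range(2):
    f=arm.grab_frame("top"); W=world(f); hsv=cv2.cvtColor(f["frame"],cv2.COLOR_RGB2HSV)
    m=(hsv[...,1]>110)&(hsv[...,2]>130)&(np.hypot(W[...,0]-.561,W[...,1]-.013)<.02); m=m.astype(np.uint8)
    c,_=cv2.findContours(m,cv2.RETR_EXTERNAL,cv2.CHAIN_APPROX_NONE); c=max(c,key=cv2.contourArea)
    r=cv2.minAreaRect(c); print("plug px",np.round(r,2) if 0 else r, "->",ray(f,*r[0],.118).round(4))
    ys,xs=np.nonzero(m); print("mean", xs.mean(),ys.mean(), ray(f,xs.mean(),ys.mean(),.118).round(4))
    g=f["frame"].astype(int).sum(2); b=g[238:249,304:317]; d=np.clip(300-b,0,None)*(cv2.erode(cv2.morphologyEx(m,cv2.MORPH_CLOSE,np.ones((7,7))),np.ones((3,3)))[238:249,304:317])
    yy,xx=np.mgrid[238:249,304:317]; print("slot",ray(f,(d*xx).sum()/max(d.sum(),1),(d*yy).sum()/max(d.sum(),1),.118).round(4))
    # key head: bright gray top
    k=(W[...,2]>.05)&(np.hypot(W[...,0]-.4897,W[...,1]+.2758)<.03)
    r=cv2.minAreaRect((W[k][:,:2]*1000).astype(np.float32)); print("key",r,W[k].mean(0).round(4))
    q=W[k]; q=q[q[:,2]>.06]; print("key top med",q.mean(0).round(4),len(q))
    for bx in[(.09,(.45,.68),(-.1,.13))]:
        l=(W[...,2]>.074)&(W[...,2]<.084)&(abs(W[...,0]-.561)<.13)&(abs(W[...,1]-.013)<.13); r=cv2.minAreaRect((W[l][:,:2]*1000).astype(np.float32)); print("lid",r)
save(f,"t2.png",(430,250,510,310),8)
E
```

```text
plug px ((310.04052734375, 243.24327087402344), (7.726752281188965, 10.192737579345703), 80.53767395019531) -> [0.5608 0.0127 0.118 ]
mean 310.015873015873 243.15873015873015 [0.561  0.0127 0.118 ]
slot [0.5622 0.0124 0.118 ]
key ((489.5809631347656, -275.704833984375), (38.678062438964844, 10.173020362854004), 71.07455444335938) [ 0.4896 -0.2743  0.0662]
key top med [ 0.4897 -0.275   0.0679] 104
lid ((561.3395385742188, 12.872238159179688), (204.3972625732422, 224.21363830566406), 11.669599533081055)
plug px ((310.0, 243.0), (8.0, 10.0), 90.0) -> [0.5613 0.0128 0.118 ]
mean 310.0 243.171875 [0.5609 0.0128 0.118 ]
slot [0.5622 0.0124 0.118 ]
key ((489.8133850097656, -275.3424072265625), (37.43292999267578, 10.110089302062988), 70.96548461914062) [ 0.4898 -0.274   0.0662]
key top med [ 0.4898 -0.2749  0.0677] 106
lid ((561.0949096679688, 12.791305541992188), (204.58717346191406, 223.93692016601562), 11.491455078125)
```

```bash
python3 -m inch '.08 -.96 0 0 0 0;.08 -.96 0 0 0 0;.08 -.96 0 0 0 0;.08 -.96 0 0 0 0;.08 -.96 0 0 0 0;.08 -.96 0 0 0 0;.08 -.96 0 0 0 0;.08 -.96 0 0 0 0;.08 -.96 0 0 0 0;.08 -.96 0 0 0 0' >/dev/null;python3 -m inch '.08 -.96 0 0 0 0;.08 -.96 0 0 0 0;.08 -.96 0 0 0 0;.08 -.96 0 0 0 0;.08 -.96 0 0 0 0;.08 -.96 0 0 0 0;.08 -.96 0 0 0 0;.08 -.96 0 0 0 0;.08 -.96 0 0 0 0;.08 -.96 0 0 0 0;0 0 0 0 0 0' >/dev/null; python3 -c "
from h import *
rel(.4897,-.2756,.036)"
```

```text
t 14.57 tcp [ 0.4882 -0.2771  0.2124] psi 160.5 down [-0.002  0.    -1.   ] F [ 0.3  1.6 -0.4] w 0.0874 q1,6 [-10. -10.]
units [ 0.05  0.05 -5.88]
```

```bash
python3 -m inch '0 0 -.8 0 0 0;0 0 -.9 0 0 0;0 0 -.9 0 0 0;0 0 -.6 0 0 0;0 0 0 0 0 0;0 0 0 0 0 0' >/dev/null; python3 -c "
from h import *
rel(.4897,-.2756,.036)"
```

```text
t 15.32 tcp [ 0.4891 -0.2756  0.1183] psi 160.7 down [ 0. -0. -1.] F [0.8 0.3 0.6] w 0.0878 q1,6 [ -9. -10.]
units [ 0.02  0.   -2.74]
```

```bash
python3 -m inch '.02 0 -.8 0 0 0;0 0 -.8 0 0 0;0 0 -.7 0 0 0;0 0 -.42 0 0 0;0 0 0 0 0 0;0 0 0 0 0 0' >/dev/null; python3 -c "
from h import *
rel(.4897,-.2756,.036)";  python3 -m inch '0 0 0 0 0 0;0 0 0 0 0 0;0 0 0 0 0 0;0 0 0 0 0 0;0 0 0 0 0 0;0 0 0 0 0 0;0 0 0 0 0 0;0 0 0 0 0 0;0 0 0 0 0 0;0 0 0 0 0 0' 0 40|tail -1; python3 -m inch '0 0 0 0 0 0;0 0 0 0 0 0' - 55 | tail -1;python3 -c "
from h import *
st()"
```

```text
t 16.07 tcp [ 0.49   -0.2759  0.037 ] psi 160.7 down [ 0.001 -0.    -1.   ] F [-0.1  0.1  0.2] w 0.0876 q1,6 [ -9. -10.]
units [-0.01  0.01 -0.03]
width: 0.0096
width: 0.0098
t 17.57 tcp [ 0.4893 -0.2758  0.0361] psi 160.6 down [ 0. -0. -1.] F [-0.1 -0.4 -0.1] w 0.0098 q1,6 [ -9. -10.]
```

```bash
python3 -m inch '0 0 .4 0 0 0;0 0 .8 0 0 0;0 0 1 0 0 0;0 0 1 0 0 0;0 0 1 0 0 0;0 0 .6 0 0 0;0 0 0 0 0 0'|tail -1; python3 -c "
from h import *
rel(.561,.0127)";python3 -m inch '.2 .8 0 0 0 .51;.2 .8 0 0 0 .51;.2 .8 0 0 0 .51;.2 .8 0 0 0 .51;.2 .8 0 0 0 .51;.2 .8 0 0 0 .51;.2 .8 0 0 0 .52;.2 .8 0 0 0 .52;.2 .8 0 0 0 .52;.2 .8 0 0 0 .52;.2 .8 0 0 0 .52;.2 .8 0 0 0 .52'|tail -1;  python3 -m inch '0 0 0 0 0 0;0 0 0 0 0 0;0 0 0 0 0 0'|tail -1
python3 - <<'E'
from h import *
rel(.561,.0127)
f=arm.grab_frame('side'); save(f,'over.png',(270,170,400,290),6); np.save("over.npy",world(f))
f=arm.grab_frame('top');W=world(f); p=W.reshape(-1,3); m=(p[:,2]>.14)&(p[:,2]<.225)&(np.hypot(p[:,0]-.561,p[:,1]-.0127)<.03); print("top sees",m.sum(), p[m].mean(0) if m.sum() else 0)
E
```

```text
width: 0.0102
t 18.45 tcp [ 0.4899 -0.276   0.1822] psi 160.7 down [ 0.003 -0.001 -1.   ] F [ 0.4 -0.6 -1.5] w 0.0102 q1,6 [ -9. -10.]
units [2.37 9.62 0.  ]
width: 0.0094
width: 0.0099
t 20.32 tcp [0.5609 0.0116 0.1798] psi 191.5 down [-0.001 -0.    -1.   ] F [-0.2  0.3 -1.1] w 0.0099 q1,6 [ 21. -10.]
units [0.   0.04 0.  ]
top sees 0 0
```

View pics/over.png

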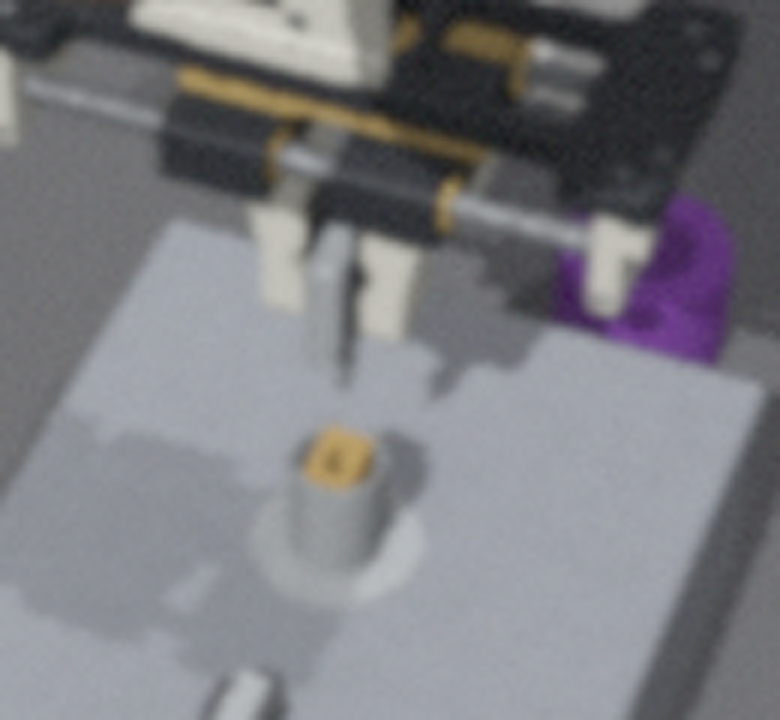

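The key hangs upright with its blade tip at (343,385) in the crop; the slot is at (335,460). I'll compare the two on rays from the same camera, so that camera bias cancels.

Run:
```python
from h import *
f=arm.grab_frame('side')
c=lambda u,v:(270+(u+.5)/6-.5,170+(v+.5)/6-.5)
print("tip",ray(f,*c(343,387),.1477).round(4),"hole",ray(f,*c(337,461),.118).round(4))
print("cam right/up axes",f["pose"][:2,0].round(2))
W=world(f)
# key-head visible face and barrel top by same camera
p=W.reshape(-1,3); b=(p[:,2]>.114)&(p[:,2]<.122)&(np.hypot(p[:,0]-.561,p[:,1]-.0135)<.02); print("barrel top",b.sum(),p[b].mean(0).round(4),cv2.minEnclosingCircle((p[b,:2]*1000).astype(np.float32)))
u=np.array([np.cos(np.radians(101.6)),np.sin(np.radians(101.6))]);n=np.array([-u[1],u[0]])
q=p[:,:2]-[.5609,.0116]
for lo in np.arange(.15,.205,.006):
    m=(abs(q@u)<.03)&(abs(q@n)<.009)&(p[:,2]>lo)&(p[:,2]<lo+.006)
    if m.sum()>3: print(round(lo,3),m.sum(),"along",np.percentile(q[m]@u,[3,97]).round(4),"thick",np.percentile(q[m]@n,[3,97]).round(4))
```

```text
tip [0.5605 0.0136 0.1477] hole [0.5606 0.0159 0.118 ]
cam right/up axes [-0.84 -0.54]
barrel top 134 [0.56   0.0147 0.1164] ((559.963134765625, 14.569681167602539), 15.631929397583008)
0.15 5 along [-0.0014  0.0054] thick [-0.0002  0.0025]
0.156 9 along [-0.0042  0.0055] thick [0.001  0.0024]
0.174 18 along [0.0106 0.0219] thick [-0.0043  0.0054]
0.18 22 along [0.0097 0.0207] thick [-0.0043  0.0075]
0.186 28 along [0.0087 0.0207] thick [-0.005   0.0081]
0.192 24 along [0.0085 0.021 ] thick [-0.0061  0.0083]
0.198 29 along [0.0066 0.0206] thick [-0.0081  0.0083]
0.204 42 along [0.0017 0.0218] thick [-0.0077  0.0075]
```

```bash
python3 -m inch '0 .05 -.4 0 0 0;0 0 -.4 0 0 0;0 0 -.2 0 0 0;0 0 0 0 0 0;0 0 -.1 0 0 0;0 0 -.1 0 0 0;0 0 -.1 0 0 0;0 0 0 0 0 0'|tail -2; python3 -c "
from h import *
rel(.561,.0127)"
```

```text
force: [0.1, -1.8, -0.9]
width: 0.0097
t 21.48 tcp [0.5612 0.0135 0.1409] psi 191.5 down [-0. -0. -1.] F [ 0.1 -1.8 -0.9] w 0.0097 q1,6 [ 21. -10.]
units [-0.01 -0.03  0.  ]
```

The tip is 9 mm into the slot with no resistance. Next, push down past the pins with a small wiggle along the slot.

```bash
python3 -m inch '0 -.03 -.06 0 0 0;0 -.02 -.06 0 0 0;0 .03 -.06 0 0 0;0 -.03 -.06 0 0 0;0 .03 -.06 0 0 0;0 -.02 -.06 0 0 0'|tail -2; python3 -c "
from h import *
rel(.561,.0127,.1241)"
```

```text
force: [0.1, -2.9, 4.8]
width: 0.0099
t 22.23 tcp [0.5618 0.0121 0.1306] psi 191.6 down [ 0.001 -0.001 -1.   ] F [ 0.1 -2.9  4.8] w 0.0099 q1,6 [ 21. -10.]
units [-0.03  0.02 -0.22]
```

```bash
python3 -m inch '0 .03 -.05 0 0 0;0 -.03 -.05 0 0 0;0 .03 -.05 0 0 0;0 -.03 -.05 0 0 0;0 .03 -.03 0 0 0;0 -.03 -.03 0 0 0'|tail -2; python3 -c "
from h import *
rel(.561,.0127,.1241)"
```

```text
force: [-6.0, 3.4, 18.5]
width: 0.0094
t 22.98 tcp [0.5621 0.0131 0.1239] psi 191.6 down [ 0.002  0.001 -1.   ] F [-6.   3.4 18.5] w 0.0094 q1,6 [ 21. -10.]
units [-0.04 -0.01  0.01]
```

```bash
python3 -m inch '-.03 0 0 0 0 0;0 0 0 0 0 0;0 0 0 0 0 0'|tail -2
python3 - <<'E'
from h import *
rel(.561,.0127,.1241)
f=arm.grab_frame('side'); save(f,'in.png',(285,200,375,275),8); p=world(f).reshape(-1,3)
u=np.array([np.cos(np.radians(101.6)),np.sin(np.radians(101.6))]);n=np.array([-u[1],u[0]]);q=p[:,:2]-[.561,.0135]
for lo in np.arange(.100,.160,.005):
    m=(abs(q@u)<.03)&(abs(q@n)<.018)&(p[:,2]>lo)&(p[:,2]<lo+.005)
    if m.sum()>3: print(round(lo,3),m.sum(),"along",np.percentile(q[m]@u,[3,97]).round(4),"thick",np.percentile(q[m]@n,[3,97]).round(4))
E
```

```text
force: [-0.6, 0.3, 10.3]
width: 0.0097
t 23.35 tcp [0.5619 0.0131 0.124 ] psi 191.6 down [ 0.003  0.001 -1.   ] F [-0.6  0.3 10.3] w 0.0097 q1,6 [ 21. -10.]
units [-0.03 -0.01  0.  ]
0.1 30 along [-0.0055  0.0145] thick [-0.0095  0.0139]
0.105 28 along [-0.0023  0.0158] thick [-0.0101  0.0145]
0.11 22 along [0.0006 0.0162] thick [-0.011   0.0139]
0.115 29 along [0.0037 0.0186] thick [-0.0114  0.0126]
0.12 19 along [0.0076 0.0199] thick [-0.0067  0.0133]
0.125 33 along [0.0076 0.0203] thick [-0.0157  0.0164]
0.13 36 along [0.0079 0.0205] thick [-0.0172  0.0171]
0.135 32 along [0.0064 0.0202] thick [-0.0167  0.0158]
0.14 47 along [0.0058 0.0201] thick [-0.0174  0.0164]
0.145 42 along [0.0077 0.0202] thick [-0.0156  0.0173]
0.15 59 along [0.005  0.0204] thick [-0.0151  0.0167]
0.155 46 along [0.0061 0.0166] thick [-0.0165  0.0154]
```

View pics/in.png

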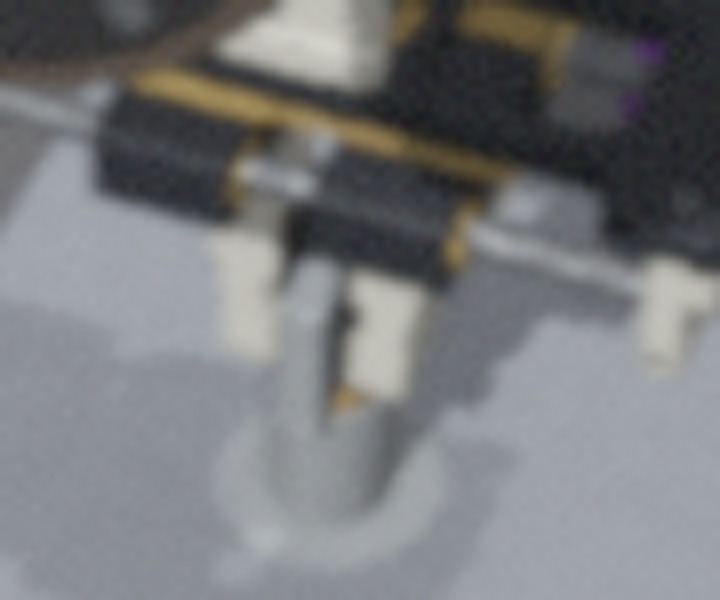

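The head sits on the barrel at (310,420), with the blade hidden. A small extra push will show whether that is the hard shoulder stop or a pin.

```bash
python3 -m inch '0 .03 -.03 0 0 0;0 -.06 0 0 0 0;0 .03 -.02 0 0 0;0 0 0 0 0 0'|tail -2; python3 -c "
from h import *
rel(.561,.0127,.1241)"
```

```text
force: [-5.0, -0.0, 22.4]
width: 0.0099
t 23.9 tcp [0.5619 0.0131 0.1238] psi 191.6 down [ 0.004  0.001 -1.   ] F [-5.  -0.  22.4] w 0.0099 q1,6 [ 21. -10.]
units [-0.03 -0.01  0.01]
```

The extra 1.5 mm of command gave 0.2 mm of travel and 12 N more force, so the shoulder is down. Now turn clockwise.

```bash
python3 -m inch '-.02 0 0 0 0 0;0 0 0 0 0 -.5;0 0 0 0 0 -1;0 0 0 0 0 -1;0 0 0 0 0 -1;0 0 0 0 0 -1;0 0 0 0 0 -1;0 0 0 0 0 0' - 60|tail -2; python3 -c "
from h import *
s=st();print(s['moment'].round(2))"
```

```text
force: [-3.0, -1.2, 20.9]
width: 0.0097
t 24.9 tcp [0.5617 0.013  0.1239] psi 164.0 down [ 0.005  0.001 -1.   ] F [-3.  -1.2 20.9] w 0.0097 q1,6 [ 21. -37.]
[-0.19  1.3  -0.02]
```

```bash
python3 -m inch '-.01 0 0 0 0 -1;0 0 0 0 0 -1;0 0 0 0 0 -1;0 0 0 0 0 -1;0 0 0 0 0 -1;0 0 0 0 0 -1;0 0 0 0 0 0'|tail -2; python3 -c "
from h import *
s=st();print(s['moment'].round(2))";python3 -m inch '0 0 0 0 0 -1;0 0 0 0 0 -1;0 0 0 0 0 -1;0 0 0 0 0 -1;0 0 0 0 0 -1;0 0 0 0 0 -1;0 0 0 0 0 -1;0 0 0 0 0 -.5;0 0 0 0 0 0;0 0 0 0 0 0'|tail -2
python3 - <<'E'
from h import *
s=st();print(s['moment'].round(2))
f=arm.grab_frame('side'); save(f,'turned.png',(270,190,370,310),5); p=world(f).reshape(-1,3)
print([(round(d["confidence"],2)) for d in arm.place_of(f,"key")])
q=p-np.array([.5610,.0135,0])
m=(np.hypot(q[:,0],q[:,1])<.03)&(p[:,2]>.12)&(p[:,2]<.16); print(m.sum())
E
```

```text
force: [-2.1, -1.6, 18.6]
width: 0.0094
t 25.77 tcp [0.5616 0.013  0.1239] psi 134.0 down [ 0.005  0.001 -1.   ] F [-2.1 -1.6 18.6] w 0.0094 q1,6 [ 21. -67.]
[-0.46  1.04 -0.  ]
force: [-3.9, -0.6, 20.5]
width: 0.0094
t 27.02 tcp [0.5614 0.0131 0.1239] psi 96.6 down [ 0.005  0.001 -1.   ] F [-3.9 -0.6 20.5] w 0.0094 q1,6 [  21. -105.]
[-0.14  1.34  0.01]
[0.75, 0.41]
107
```

View pics/turned.png

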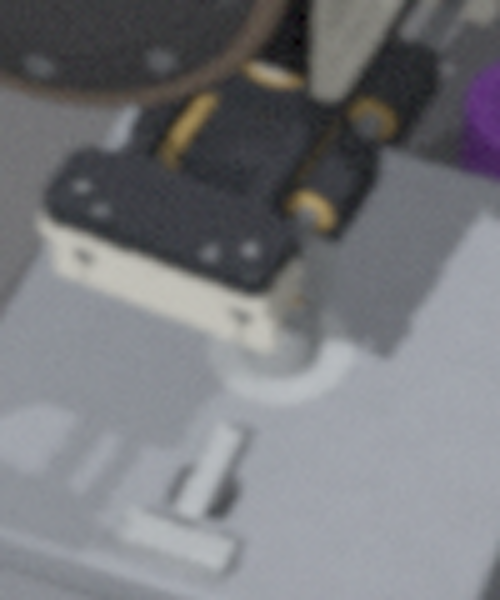

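The bolt on the lid at (215,465) seems drawn back toward the barrel; I'll put a number on that against the starting pictures.

Run:
```python
from h import *
u=np.array([np.cos(np.radians(101.6)),np.sin(np.radians(101.6))]);n=np.array([-u[1],u[0]])
def bolt(W):
    p=W.reshape(-1,3); q=p[:,:2]-[.561,.0135]; m=(p[:,2]>.085)&(p[:,2]<.097)&(abs(q@n)<.007)&(q@u>.03)&(q@u<.11)
    return m.sum(),np.percentile(q[m]@u,[1,5,25,50,95]).round(4)
f=arm.grab_frame('side'); W=world(f)
print("before",bolt(np.load("side.npy")),"after",bolt(W))
a=cv2.imread("pics/side0.png")
b=f["frame"][:,:,::-1]
c=np.hstack([cv2.resize(x[270:315,285:335],None,fx=8,fy=8,interpolation=cv2.INTER_CUBIC) for x in(a,b)]); cv2.imwrite("pics/bolt.png",c)
p=W.reshape(-1,3); m=(p[:,2]>.044)&(p[:,2]<.056)&(abs(p[:,0]-.441)<.06)&(abs(p[:,1]-.3)<.06)
print("roll",cv2.minEnclosingCircle((p[m,:2]*1000).astype(np.float32)))
for t in["calculator","bottle","bell","bowl","clip","key2"]:
    print(t,[(round(d["confidence"],2),(np.array(d["extent"])*[640,480,640,480]).round()) for d in arm.search_frame(f,t)[:2]])
st()
```

```text
before (np.int64(154), array([0.0313, 0.0519, 0.0738, 0.085 , 0.1037])) after (np.int64(192), array([0.0483, 0.0514, 0.0649, 0.0786, 0.1037]))
roll ((440.24578857421875, 302.7035217285156), 30.534191131591797)
calculator [(0.82, array([404., 351.,  70.,  71.]))]
bottle [(0.57, array([372., 169.,  21.,  34.]))]
bell [(0.67, array([208., 381.,  42.,  44.]))]
bowl []
clip [(0.41, array([321., 279., 147., 139.]))]
key2 [(0.54, array([333., 246.,   5.,  12.])), (0.48, array([455., 181.,  20.,  19.]))]
t 27.48 tcp [0.5614 0.0131 0.1238] psi 96.6 down [ 0.005  0.001 -1.   ] F [-3.5 -0.5 19.4] w 0.0094 q1,6 [  21. -105.]
```

View pics/bolt.png

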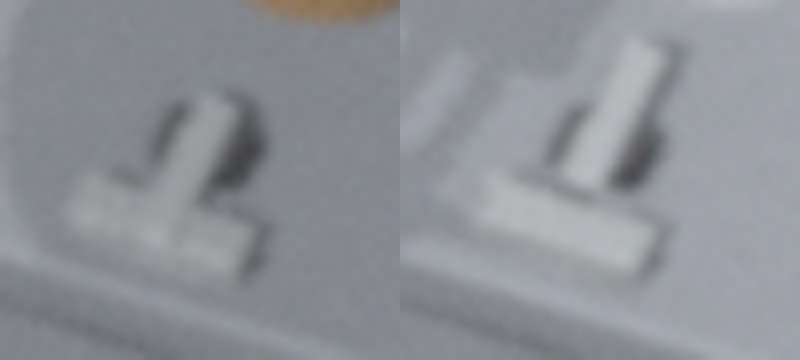

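The bolt is clearly drawn back, with its end moved from (210,95) to (635,40) and a gap at the keeper. I'll add 3° for margin, which is still short of the hard stop, then settle and hand in.

```bash
python3 -m inch '0 0 0 0 0 -.3;0 0 0 0 0 -.3;0 0 0 0 0 0;0 0 0 0 0 0;0 0 0 0 0 0;0 0 0 0 0 0'|tail -2; python3 -c "
from h import *
s=st();print(s['moment'].round(2)); print(arm.job_done())"
```

```text
force: [-3.8, -0.2, 21.1]
width: 0.0093
t 28.23 tcp [0.5614 0.0133 0.1239] psi 93.6 down [ 0.005  0.001 -1.   ] F [-3.8 -0.2 21.1] w 0.0093 q1,6 [  21. -108.]
[0.24 1.41 0.08]
the job is handed in; nothing more can be done
None
```

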